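# Set the mitre jig's length stop to a sample beam

### The arm

A 6-joint arm with a two-finger parallel gripper is mounted at the origin on a cart in front of the work surface, level with it; the furniture and walls round the work are solid. World frame = base frame: x ahead of the robot, y to its left, z up, the work surface at z = 0. Lengths are in m, angles in rad, forces in N, time in s.
With the tool pointing down it reaches from about 0.375 to 0.9 m from the base axis. Payload 3.1 kg.
Tool frame: the origin (TCP) lies on the front face of the gripper's body, between the roots of the fingers; the fingertips stand 70 mm ahead of it and the grasp point (between the pads) lies 51 mm ahead of it; z points along the fingers, y is the line along which they close (so a half turn about z gives the same grasp; the last joint's range is limited). The gripper opens to 87 mm and grips with 3 to 60 N. Pads are 19 mm wide; open, the fingers measure 117 mm over their backs; the gripper's body (75 mm by 190 mm) begins 51 mm behind the grasp point.
Start: joints at [0.992, 0.527, 1.433, -0, 1.181, -0.178], TCP at [0.244, 0.575, 0.292] pointing down, gripper open.
Joint ranges: [-3.08, 3.08], [-0.75, 2.2], [0.22, 2.44], [-1.43, 4.57], [0, 2.65], [-2.85, 2.85]. Speed limits (rad/s): [2.79, 2.79, 3.14, 3.14, 3.14, 3.14].

### API

Orientations are given as a unit quaternion [x, y, z, w].
In Python, from rig import robot, cams, ticket gives the robot as it stands. The module is installed in compiled form; this text tells all that it offers.
- The arm moves only by the shell command python3 -m crank 'ROWS' [FORCE]. ROWS is JSON, a list of rows, each a list of 7 numbers: the shift along the tool's x, y, z in cm, then the turn, a rotation vector about the tool's x, y, z in rad, then the closure, from 0 (fully open) to 1 (shut). A call has 1 to 5 rows; each row shifts and turns the commanded pose from where the row before left it, along the tool's axes as they then stand; what a row does not reach is not made up. A row lasts 1/8 s, in which the tool goes at most 62.5 mm and 10.7 degrees, less where a joint would pass 70% of its speed; a pose out of reach is approached as far as the arm can. A call is refused whole if a number of a shift passes 6.25 or a number of a turn 0.188, either way. A call with a gripper value outside its range is refused whole. The fingers move at their own pace and stop on an object; FORCE is the grip in N (left out, the last holds). Time passes only in rows, so rows that do not move let the fingers close. It gives the time, the measured TCP pose, the force, the opening and the grip force at its end, in the units of the state.
- robot.get_obs(): the state, without advancing time (a new reading comes with each control period).
- cams.camera(name): name is "scene" or "top" or "wrist"; returns the picture (400x640x3 uint8, red, green, blue); there is no depth.
- cams.camera_info(name): a dict with "intrinsics" (3x3 intrinsics, pixels), "dist" ([k1, k2, p1, p2, k3] as OpenCV has them; the pictures are not rectified), "pose" (4x4, takes a point from camera to world coordinates). Camera axes: x right, y down, z forward; pixel columns grow to the right and rows downward; lengths in m; the calibration is good to about 2 mm. A picture is of the moment at which its call begins: read the wrist's pose just before it. camera_info takes no time and is no camera call; for the wrist camera it gives the pose at the moment of the call.
- ticket.hand_in(): hands the job in; it is judged then, once.
The state is a dict: "time": time; "q": joint angles; "joint_velocities": joint speeds; "joint_torque": joint torques, N m; "position": TCP position; "tool_rot": TCP orientation; "ft_force": force on the tool from outside, world axes, zero at the start; "moment": the same for the moment, N m; "grip_width": finger opening in m; "grip_force": force on a finger pad.
Only numpy, scipy, OpenCV 4.12 (cv2) and the standard library are available. Lean on these libraries where they do the work, as an engineer would, in place of code of your own. Each camera call takes 0.05 s, during which the arm holds its last target. There are 200 camera calls.

### The job

Set the length stop of the mitre jig to the light wooden beam so that more can be sawn to its length: free the stop by turning its clamping screw at least a third of a turn anticlockwise with the black lever (the lever cannot go right round, so lift it, swing it back, let it drop in and swing again), and lay the light beam in the channel, along the back fence with one end against the saw blade. Then turn the red knob until the brass stop touches the beam's other end, and clamp the screw fully tight again with the lever in the same way. Leave the beam lying between blade and stop with the lever down, and do not disturb the other things.

Things in the scene. Friction and masses are not known exactly. Their poses are not given: they have to be found in the camera images.
- jig: aluminium mitre jig fixed on the table; bed 100 mm (x) by 300 mm (y), bed top 14 mm above the table. Origin on the table under the bed's middle; x points away from the robot side, y along the channel towards the saw, z up. 'jig (x, y)' below is in mm in this frame. In line at x = 15 lie the rail with the stop, the channel (y = 27 to 100, front side open) and the saw
- fence_top (a point): middle of the top of the channel's back fence, jig (24, 63), 20 mm above the table (6 mm above the bed); the fence's face is at jig x = 24
- saw_back (a point): top of the saw that stands in its slot across the bed, jig (15, 101), 49 mm above the table; blade face towards the channel at jig y = 100; its wooden handle lies out to jig x = -174, 31 to 55 mm above the table
- block_top (a point): top of the outboard bearing block, jig (15, -132), 60 mm above the table, 30 x 18 mm; the rail's tail passes through it to at most jig y = -198. Between block and channel stands the grey headstock: jig x = -5 to 34, y = -100 to 2, top 40 mm above the table
- beam: the sample: loose light wooden beam 18 mm (x) by 60 mm (y) by 20 mm (z), with two small brass dots in its top; origin at the centre of its underside, y along its length; either end may face the saw. Touching blade and back fence it has its origin at jig (15, 70, 14), y parallel to the jig's y
- short_beam: loose dark wooden beam 18 x 42 x 20 mm with two steel dots, not the sample; origin at the centre of its underside
- lock_screw (a joint): turn of the clamping screw about the vertical lock axis, rad, anticlockwise seen from above positive: 0 = fully tight (hard stop), its pad leaves the rail at 2.1 (a third of a turn; freed above 2.0), end of thread 4.0. The stop cannot be moved while it is tight. Needs 0.2 to 0.4 N m (3 to 6 N at the handle); stays where it is left
- lever (a joint): angle of the black clamping lever about the lock axis, rad, anticlockwise from above positive: 0 = pointing to the jig's -x, positive = towards the jig's -y. It can swing only from -0.9 (at the red knob) to 1.1 (at the outboard block). Lowered, it is locked to the screw in either direction by 20 teeth (one every 0.314 rad) and turns it 1:1; lifted it turns alone
- lever_lift (a joint): height of the lever above its seat, m: 0 = down in the teeth, free of them from 0.005, end at 0.013. A spring presses it down with 3 to 6 N. If tooth meets tooth it stays up to 4 mm high: turn it a little either way while pressing it down, and it drops in
- lever_grip (a point): point to hold on the lever's upright orange handle: round, vertical, 16 mm across; its top is 13 mm above this point and it is clear of all else down to 17 mm below this point. It stands 70 mm from the lock axis; with the lever down this point is 78 mm above the table; it rises and turns with the lever
- lock_axis (a point): point on the vertical axis of clamping screw and lever, 40 mm above the table, at jig (15, -70)
- adjuster (a joint): turn of the red knob, rad, anticlockwise from above positive; a pinion under it moves the stop 16 mm per rad towards the saw
- adjuster_knob (a point): centre of the round red knob, on its vertical axis at jig (-9, 5), 51.5 mm above the table; knob 34 mm across, 17 mm high, its top 60 mm and its lower face 43 mm above the table; it stands on a round grey housing 45 mm across, top 40 mm above the table
- stop (a joint): travel of the stop towards the saw, m: 0 = drawn back with its face 90 mm from the blade, 0.030 = face 60 mm from the blade (touching the seated beam), end 0.045
- stop_face (a point): centre of the brass stop's face (16 mm wide, top 36 mm above the table) that meets the beam's end, jig x = 15
- channel_corner (a point): point on the bed (14 mm above the table) where saw blade face and back fence face meet, jig (24, 100)
- pin_pot: bystander: small dark pot with a wire standing in its cap, 34 mm wide, 123 mm high; origin at the centre of its underside
- orange_pot: bystander: paint pot with orange lid, 35 mm wide, 40 mm high; origin at the centre of its underside
- blue_pot: bystander: paint pot with light blue lid and blue body, 35 mm wide, 40 mm high; origin at the centre of its underside
- mini_table: bystander: dark gaming miniature with a spear on a round black base, 25 mm wide, 51 mm high; origin at the centre of its underside
Mind the look-alikes: they are no part of the job. Several things have the shape of the beam; the one meant has the colours described above.

How it is judged:
By the outcome, as a careful person would: the job done as asked, in the order asked, and still so for the second after the job is handed in, with the robot touching nothing.
It also fails if it takes over 72 s, if anything falls off the work surface, if the arm or the gripper's body presses on something with over 40 N, if the wrist force passes 120 N, or if a joint passes its speed limit or range.

## Working session

There is one attempt and no reset: what is moved stays moved. The work goes in short steps, Python scripts to look and compute and a shell command to move; the robot and the scene stay as the last step left them, time stands still between calls to the robot, and variables do not carry over. Pictures are saved under pics/ and viewed, at most 10 in all, crops included, and the job is handed in when it is done.

```bash
mkdir -p pics
python3 - <<'E'
from rig import robot,cams
import cv2,numpy as np
for n in ["scene","top"]:
    i=cams.camera_info(n); cv2.imwrite(f"pics/{n}0.png",cv2.cvtColor(cams.camera(n),cv2.COLOR_RGB2BGR)); print(n,np.round(i["pose"],3).tolist(),np.round(i["intrinsics"],1).tolist(),i["dist"])
i=cams.camera_info("wrist");print(np.round(i["pose"],3).tolist(),np.round(i["intrinsics"],1).tolist())
print(robot.get_obs())
E
```

```text
scene [[0.904, -0.32, 0.284, 0.291], [-0.428, -0.688, 0.587, -0.606], [0.007, -0.652, -0.758, 0.831], [0.0, 0.0, 0.0, 1.0]] [[371.1, 0.0, 317.2], [0.0, 371.1, 200.8], [0.0, 0.0, 1.0]] [-0.00695679  0.          0.          0.          0.        ]
top [[-0.006, -0.992, 0.129, 0.409], [-1.0, 0.007, 0.009, -0.044], [-0.01, -0.129, -0.992, 1.311], [0.0, 0.0, 0.0, 1.0]] [[409.2, 0.0, 323.6], [0.0, 409.2, 199.5], [0.0, 0.0, 1.0]] [-0.09313588  0.          0.          0.          0.        ]
[[0.391, 0.89, 0.235, 0.179], [0.921, -0.377, -0.102, 0.603], [-0.002, 0.257, -0.967, 0.383], [0.0, 0.0, 0.0, 1.0]] [[347.8, 0.0, 317.7], [0.0, 347.8, 196.6], [0.0, 0.0, 1.0]]
{'time': 0.1, 'q': array([ 9.91490983e-01,  5.28355892e-01,  1.43375367e+00, -1.43616925e-05,
        1.18138675e+00, -1.78489772e-01]), 'joint_velocities': array([-0.00159402, -0.00390556, -0.00212661, -0.00109935,  0.00028258,
        0.00093392]), 'joint_torque': array([ 5.11679063e-04, -4.40985382e+01, -1.77150893e+01,  6.34916034e-02,
        5.34199120e-02, -6.18965692e-05]), 'position': array([0.24354027, 0.57504072, 0.29138651]), 'tool_rot': array([ 1.99066203e-01,  9.79985582e-01, -8.86775909e-04, -3.45908898e-04]), 'ft_force': array([ 0.12490413,  0.03839738, -0.03268914]), 'moment': array([ 0.0057805 , -0.02406023, -0.00826664]), 'grip_force': 0.0, 'grip_width': 0.08660925941666835}
```

View pics/scene0.png

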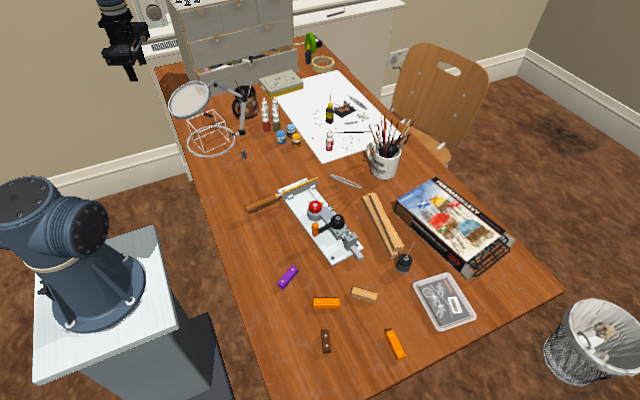

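View pics/top0.png

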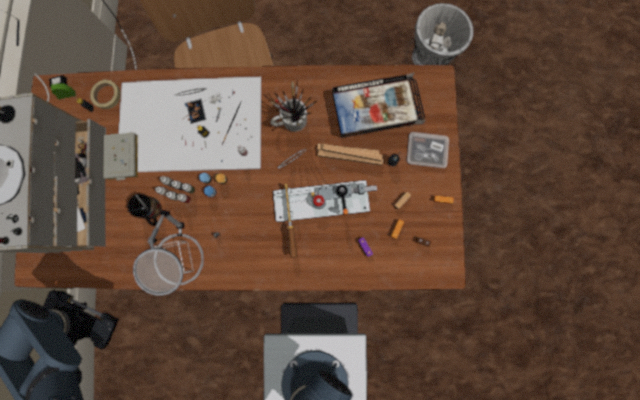

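```bash
cat > h.py <<'E'
from rig import robot,cams
import cv2,numpy as np
from scipy.spatial.transform import Rotation as R
np.set_printoptions(precision=4,suppress=True)
def px2w(info,uv,z):
    T=info["pose"];p=cv2.undistortPoints(np.array(uv,float).reshape(-1,1,2),info["intrinsics"],np.array(info["dist"]))[:,0]
    d=np.c_[p,np.ones(len(p))]@T[:3,:3].T; z=np.broadcast_to(z,len(p))
    return T[:3,3]+d*((z-T[2,3])/d[:,2])[:,None]
def w2px(info,P):
    T=np.linalg.inv(info["pose"])
    return cv2.projectPoints(np.array(P,float).reshape(-1,1,3),cv2.Rodrigues(T[:3,:3])[0],T[:3,3],info["intrinsics"],np.array(info["dist"]))[0][:,0]
def tcp():
    o=robot.get_obs();T=np.eye(4);T[:3,:3]=R.from_quat(o["tool_rot"]).as_matrix();T[:3,3]=o["position"];return T
def goto(p,yaw):
    """tool pointing down, tool x axis at world angle yaw; print shift(cm, tool frame) and rotvec from now"""
    T=tcp();c,s=np.cos(yaw),np.sin(yaw);Rt=np.array([[c,s,0],[s,-c,0],[0,0,-1]])
    print("shift cm",T[:3,:3].T@(np.array(p)-T[:3,3])*100,"rot",R.from_matrix(T[:3,:3].T@Rt).as_rotvec())
def jig2w(J,P):
    """J=(x,y,yaw); P mm in jig frame"""
    P=np.array(P,float).reshape(-1,3)/1000;c,s=np.cos(J[2]),np.sin(J[2])
    return np.c_[J[0]+c*P[:,0]-s*P[:,1],J[1]+s*P[:,0]+c*P[:,1],P[:,2]]
E
python3 - <<'E'
from h import *
i=cams.camera_info("wrist");print(np.linalg.inv(tcp())@i["pose"])
t=cams.camera_info("top")
print("bed corners",px2w(t,[[273,190],[367,181],[371,213],[276,221]],.014))
print("beam, dark, lock, knob, handle",px2w(t,[[402,200],[423,241],[342,189],[318,200],[345,209]],[.02,.02,.06,.06,.09]))
s=cams.camera_info("scene");print("scene beam,dark,knob,handle,pinpot",px2w(s,[[364,294],[326,341],[315,206],[315,229],[405,262]],[.015,.015,.055,.078,.04]))
E
```

```text
[[-0.0005 -0.9664 -0.2569  0.0704]
 [ 1.     -0.0003 -0.0006  0.0009]
 [ 0.0005 -0.2569  0.9664 -0.0919]
 [ 0.      0.      0.      1.    ]]
bed corners [[ 0.6097  0.131   0.014 ]
 [ 0.6367 -0.1713  0.014 ]
 [ 0.5333 -0.182   0.014 ]
 [ 0.5099  0.1205  0.014 ]]
beam, dark, lock, knob, handle [[ 0.5735 -0.2812  0.02  ]
 [ 0.4428 -0.344   0.02  ]
 [ 0.6041 -0.0889  0.06  ]
 [ 0.5704 -0.0146  0.06  ]
 [ 0.5387 -0.0961  0.09  ]]
scene beam,dark,knob,handle,pinpot [[ 0.5724 -0.2865  0.015 ]
 [ 0.4408 -0.3483  0.015 ]
 [ 0.5682 -0.0192  0.055 ]
 [ 0.5281 -0.1048  0.078 ]
 [ 0.6986 -0.2648  0.04  ]]
```

Run:
```python
from h import *
t=cams.camera_info("top");s=cams.camera_info("scene")
def ray(i,uv):
    a=px2w(i,[uv],0.)[0];c=i["pose"][:3,3];return c,(a-c)/np.linalg.norm(a-c)
for n,us,ut in [("lens",(190,98),(158,271)),("lens left",(168,103),(135,272)),("lens right",(210,90),(182,268)),("ring",(211,141),(178,258)),("elbow",(240,130),(150,243)),("grip",(125,50),(85,325))]:
    c1,d1=ray(s,us);c2,d2=ray(t,ut)
    k=np.linalg.lstsq(np.c_[d1,-d2],c2-c1,rcond=None)[0];a=c1+k[0]*d1;b=c2+k[1]*d2
    print(n,(a+b)/2,np.linalg.norm(a-b))
T=tcp()
print(w2px(s,[T[:3,3]]),w2px(t,[T[:3,3]]))
```

```text
lens [0.3598 0.4286 0.1826] 0.0020472116853043187
lens left [0.3242 0.5288 0.1179] 0.05617770335662138
lens right [0.3907 0.3281 0.2595] 0.041447617064985946
ring [ 0.3907  0.4424 -0.0063] 0.003748903216676861
elbow [ 0.4786  0.5561 -0.0721] 0.07519563302659905
grip [0.2286 0.5704 0.296 ] 0.005547075029457768
[[129.6828  49.7357]] [[ 84.7074 317.5962]]
```

```bash
python3 -m crank '[[0,0,-6,0,0,0,0],[0,0,-6,0,0,0,0],[-4.3,-3.8,0,0,0,0,0],[-4.3,-3.8,0,0,0,0,0],[-4.3,-3.8,0,0,0,0,0]]' 20
python3 -m crank '[[-4.3,-3.8,0,0,0,0,0],[-4.3,-3.8,0,0,0,0,0],[-4.3,-3.8,0,0,0,0,0],[-4.3,-3.8,0,0,0,0,0],[-4.3,-3.8,0,0,0,0,0]]'
python3 -m crank '[[-4.3,-3.8,0,0,0,0,0],[-4.3,-3.8,0,0,0,0,0],[-4.3,-3.8,0,0,0,0,0],[-4.3,-3.8,0,0,0,0,0],[-4.3,-3.8,0,0,0,0,0]]'
python3 -m crank '[[0,0,5,0,0,0.18,0],[0,0,5,0,0,0.18,0],[0,0,4,0,0,0.18,0],[0,0,0,0,0,0.18,0],[0,0,0,0,0,0.18,0]]'
python3 -m crank '[[0,0,0,0,0,0.18,0],[0,0,0,0,0,0.18,0],[0,0,0,0,0,0.18,0],[0,0,0,0,0,0.18,0],[0,0,0,0,0,0.18,0]]'
python3 -m crank '[[0,0,0,0,0,0.18,0],[0,0,0,0,0,0.18,0],[0,0,0,0,0,0.18,0],[0,0,0,0,0,0.18,0],[0,0,0,0,0,0.13,0]]'
python3 - <<'E'
from h import *
goto((.57,-.1,.27),.088)
cv2.imwrite("pics/w1.png",cv2.cvtColor(cams.camera("wrist"),cv2.COLOR_RGB2BGR))
np.save("w1.npy",cams.camera_info("wrist")["pose"])
E
```

```text
time: 0.72
position: [0.3183, 0.4186, 0.412]
tool_rot: [0.199, 0.98, -0.0, 0.0]
ft_force: [0.9, 0.3, 0.8]
grip_width: 0.0869
grip_force: 0.0
time: 1.35
position: [0.4422, 0.1596, 0.412]
tool_rot: [0.199, 0.98, 0.0, -0.0]
ft_force: [1.1, 0.4, -0.1]
grip_width: 0.0869
grip_force: 0.0
time: 1.98
position: [0.5661, -0.0992, 0.4118]
tool_rot: [0.199, 0.98, 0.0, -0.0]
ft_force: [0.7, 0.1, 1.5]
grip_width: 0.0869
grip_force: 0.0
time: 2.6
position: [0.5652, -0.0973, 0.2708]
tool_rot: [0.608, 0.794, -0.0, -0.001]
ft_force: [0.3, -1.0, 0.7]
grip_width: 0.0868
grip_force: 0.0
time: 3.22
position: [0.5655, -0.0974, 0.2718]
tool_rot: [0.893, 0.451, -0.0, -0.0]
ft_force: [0.4, 0.0, 0.7]
grip_width: 0.0869
grip_force: 0.0
time: 3.85
position: [0.5655, -0.0974, 0.2718]
tool_rot: [0.999, 0.043, -0.001, -0.0]
ft_force: [0.8, 1.1, -0.3]
grip_width: 0.0868
grip_force: 0.0
shift cm [0.4289 0.3031 0.1777] rot [-0.0005  0.001  -0.0017]
```

View pics/w1.png

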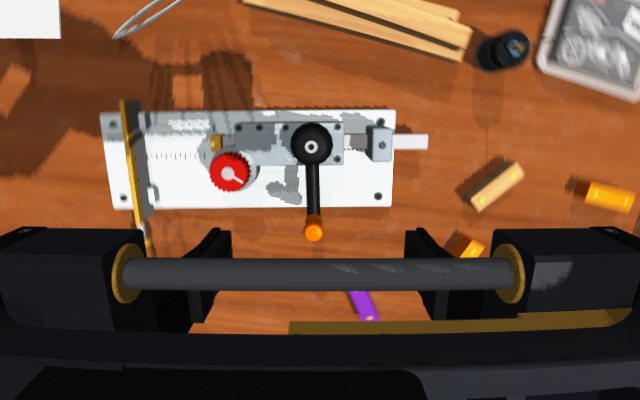

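```bash
python3 - <<'E'
from h import *
from scipy.optimize import least_squares
i=cams.camera_info("wrist");i["pose"]=np.load("w1.npy")
P=[[50,150,14],[50,-150,14],[-50,-150,14],[-50,150,14],[-9,5,60],[15,-132,60]]
U=np.array([[100,113],[395,110],[395,207],[113,209],[229,171],[380,141]])
f=least_squares(lambda J:(w2px(i,jig2w(J,P))-U).ravel(),[.572,-.025,.088],loss="soft_l1")
J=f.x;print(J,(w2px(i,jig2w(J,P))-U))
np.save("J.npy",J)
print("lock axis",jig2w(J,[15,-70,40]))
h=px2w(i,[[314,230]],.091)[0];la=jig2w(J,[15,-70,91])[0];d=h-la;print("handle",h,d,"lever ang",np.arctan2(d[1],d[0])-np.pi-J[2]+2*np.pi,np.hypot(*d[:2]))
print("beam",px2w(i,[[497,182],[470,195],[515,162],[524,175],[480,207]],[.02]*5))
E
python3 - <<'E'
import cv2
a=cv2.imread("pics/w1.png");cv2.imwrite("pics/w1b.png",cv2.resize(a[95:265,90:550],None,fx=1.7,fy=1.7,interpolation=cv2.INTER_CUBIC))
E
```

```text
[ 0.5754 -0.0223  0.0967] [[-3.2974  0.4196]
 [ 0.505  -3.1884]
 [-3.307  -2.2741]
 [-1.4107 -0.8319]
 [ 1.6716  6.3107]
 [ 4.9649  7.3018]]
lock axis [[ 0.5971 -0.0906  0.04  ]]
handle [ 0.5339 -0.0959  0.091 ] [-0.0632 -0.0053  0.    ] lever ang -0.012381127792642665 0.06341474938060668
beam [[ 0.5749 -0.2812  0.02  ]
 [ 0.5589 -0.2552  0.02  ]
 [ 0.5972 -0.2959  0.02  ]
 [ 0.5848 -0.3087  0.02  ]
 [ 0.5469 -0.2686  0.02  ]]
```

View pics/w1b.png

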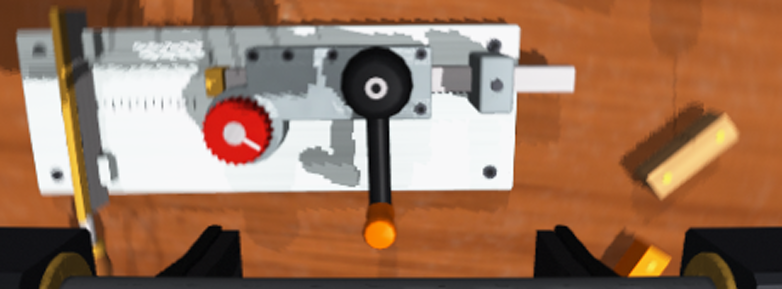

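Run:
```python
from h import *
from scipy.optimize import least_squares
i=cams.camera_info("wrist");T0=np.load("w1.npy")
U=np.array([[50,150,14],[50,-150,14],[-50,-150,14],[-50,150,14],[-9,5,60],[15,-132,60]]),np.array([[100.6,112],[395.3,109.7],[391.8,206.8],[114,208.5],[227,174],[382.4,142.6],[310.6,146.8],[313.5,231.5]])
def res(p,full=False):
    T=T0.copy();T[:3,:3]=T0[:3,:3]@R.from_rotvec(p[5:8]).as_matrix();T[:3,3]+=p[8:11];i["pose"]=T
    P=np.r_[U[0],[[15,-70,p[4]*1000]],[[15-70*np.cos(p[3]),-70-70*np.sin(p[3]),91]]]
    r=w2px(i,jig2w(p[:3],P))-U[1]
    return r if full else np.r_[r.ravel()/1.5,p[5:8]/.006,p[8:11]/.002,(p[4]-.08)/.02]
f=least_squares(res,np.r_[.572,-.025,.09,0,.08,np.zeros(6)],loss="soft_l1")
p=f.x;print(p);print(res(p,True))
np.save("J.npy",p[:3]);J=p[:3];a=p[3]
print("axis",jig2w(J,[15,-70,40]),"handle",jig2w(J,[15-70*np.cos(a),-70-70*np.sin(a),78]))
# beam with corrected cam
b=px2w(i,[[90+u/1.7,95+v/1.7] for u,v in [(723,114),(740,135),(663,199),(646,178),(727,121),(668,179)]],[.02]*6);print("beam",b[:4].mean(0),b)
print("dots yaw",np.degrees(np.arctan2(*(b[5]-b[4])[[1,0]])))
goto(jig2w(J,[15-70*np.cos(a),-70-70*np.sin(a),134])[0],J[2]+a)
```

```text
[ 0.5786 -0.0161  0.1024  0.0043  0.0725  0.0042 -0.0141 -0.0015  0.
 -0.      0.0016]
[[-2.4439  0.4207]
 [-1.133  -6.2834]
 [-0.5083 -5.0873]
 [-0.7983 -2.2568]
 [ 2.5156  0.3376]
 [ 0.6327  1.8357]
 [ 1.0951  0.5577]
 [ 0.0231  2.0623]]
axis [[ 0.6007 -0.0842  0.04  ]] handle [[ 0.5311 -0.0917  0.078 ]]
beam [ 0.5704 -0.2772  0.02  ] [[ 0.5979 -0.2904  0.02  ]
 [ 0.5863 -0.3039  0.02  ]
 [ 0.5424 -0.264   0.02  ]
 [ 0.5548 -0.2507  0.02  ]
 [ 0.594  -0.2938  0.02  ]
 [ 0.5553 -0.2645  0.02  ]]
dots yaw 142.86625217111512
shift cm [-3.3691 -0.8548 13.7851] rot [-0.0004  0.0009 -0.023 ]
```

```bash
python3 -m crank '[[-1.7,-0.3,3,0,0,0,0],[-1.7,-0.3,3,0,0,0,0],[0,0,0,0,0,0,0]]'
python3 - <<'E'
from h import *
I=cams.camera_info("wrist");np.save("w2.npy",I["pose"])
a=cv2.cvtColor(cams.camera("wrist"),cv2.COLOR_RGB2BGR);cv2.imwrite("pics/w2.png",a)
cv2.imwrite("pics/w2b.png",cv2.resize(a[40:280,60:560],None,fx=1.6,fy=1.6,interpolation=cv2.INTER_CUBIC))
print(tcp())
E
```

```text
time: 4.28
position: [0.5287, -0.0937, 0.2101]
tool_rot: [0.999, 0.046, -0.004, -0.002]
ft_force: [-0.9, -0.1, 1.1]
grip_width: 0.0869
grip_force: 0.0
[[ 0.9958  0.0914 -0.002   0.5309]
 [ 0.0914 -0.9958  0.0009 -0.0944]
 [-0.0019 -0.0011 -1.      0.2117]
 [ 0.      0.      0.      1.    ]]
```

View pics/w2b.png

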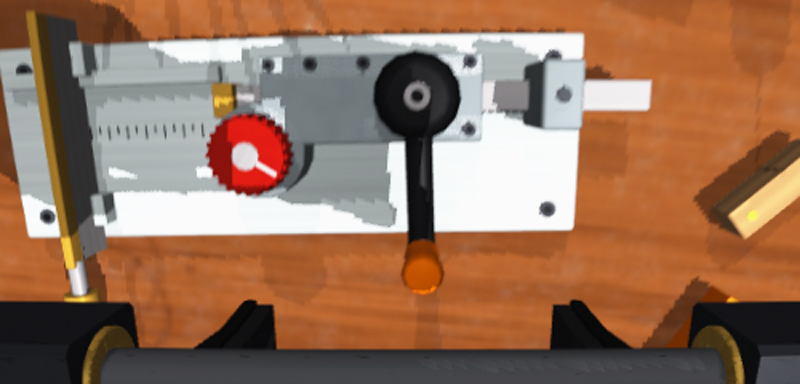

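```bash
cat > fit.py <<'E'
from h import *
from scipy.optimize import least_squares
i=cams.camera_info("wrist");T1,T2=np.load("w1.npy"),np.load("w2.npy");T2[:3,3]+=[.001,-.0003,.001]
C=[[50,150,14],[50,-150,14],[-50,-150,14],[-50,150,14]];D=[[-9,5,60],[15,-132,60]]
V=[(T1,C+D,[[100.6,112],[395.3,109.7],[391.8,206.8],[114,208.5],[227,174],[382.4,142.6],[310.6,146.8],[313.5,231.5]]),
   (T2,C[1:]+D,[[424.4,60.6],[418,183.8],[78.8,188],[216,135.6],[411,98.8],[320.6,99.4],[323.8,210]])]
def res(p,full=False):
    o=[]
    for T0,Q,U in V:
        T=T0@np.block([[R.from_rotvec(p[5:8]).as_matrix(),p[8:11,None]],[np.zeros((1,3)),np.ones((1,1))]]);i["pose"]=T
        P=np.r_[Q,[[15,-70,p[4]*1000]],[[15-70*np.cos(p[3]),-70-70*np.sin(p[3]),91]]]
        o.append(w2px(i,jig2w(p[:3],P))-U)
    r=np.vstack(o)
    return r if full else np.r_[r.ravel()/1.5,p[5:8]/.005,p[8:11]/.002,(p[4]-.08)/.02]
f=least_squares(res,np.r_[.572,-.025,.09,0,.08,np.zeros(6)],loss="soft_l1")
p=f.x;print(p);print(res(p,True))
np.save("J.npy",p[:4]);np.save("E.npy",p[5:]);J=p[:3];a=p[3]
print("axis",jig2w(J,[15,-70,40]),"handle",jig2w(J,[15-70*np.cos(a),-70-70*np.sin(a),78]))
goto(jig2w(J,[15-70*np.cos(a),-70-70*np.sin(a),134])[0],J[2]+a)
i["pose"]=T2;print("raw handle",px2w(i,[[323.8,210]],.091),"hub",px2w(i,[[320.6,99.4]],p[4]))
E
python3 fit.py
```

```text
[ 0.5848 -0.0172  0.104   0.0053  0.0778  0.0226 -0.0112 -0.0028  0.
  0.0004 -0.0031]
[[-1.2339  1.0551]
 [-0.9166 -5.4872]
 [ 0.0241 -4.4075]
 [-0.65   -1.4429]
 [ 3.3783  0.1135]
 [ 1.2408  1.5743]
 [ 1.8582  0.6084]
 [ 1.0313  1.407 ]
 [-2.6255 -4.1435]
 [-1.9209 -4.1564]
 [-1.3529 -4.5242]
 [-0.1795  1.8185]
 [ 1.0182  0.959 ]
 [ 0.878   0.2512]
 [-0.6822  1.5083]]
axis [[ 0.6069 -0.0852  0.04  ]] handle [[ 0.5374 -0.0929  0.078 ]]
shift cm [ 0.6685 -0.0877  7.7682] rot [-0.0011  0.0019 -0.0178]
raw handle [[ 0.5339 -0.0961  0.091 ]] hub [[ 0.6017 -0.0878  0.0778]]
```

```bash
cat >> fit.py <<'E'
print("----")
n=["c2","c3","c4","knob","block","hub","handle"];u1=np.array(V[0][2])[1:];u2=np.array(V[1][2]);print(i["dist"])
for k,nm in enumerate(n):
    z={"c":.014,"k":.06,"b":.06,"h":.078}[nm[0]] if nm!="handle" else .091
    i["pose"]=T1;a=px2w(i,[u1[k]],z)[0];c1=T1[:3,3];i["pose"]=T2;b=px2w(i,[u2[k]],z)[0]
    print(nm,a,b)
E
python3 fit.py | sed -n '/----/,$p'
```

```text
----
[-0.0722  0.      0.      0.      0.    ]
c2 [ 0.6369 -0.167   0.014 ] [ 0.6401 -0.1669  0.014 ]
c3 [ 0.5379 -0.1769  0.014 ] [ 0.5407 -0.1775  0.014 ]
c4 [0.511  0.1194 0.014 ] [0.5099 0.1189 0.014 ]
knob [ 0.5687 -0.0149  0.06  ] [ 0.5713 -0.0176  0.06  ]
block [ 0.6078 -0.1494  0.06  ] [ 0.6082 -0.1488  0.06  ]
hub [ 0.601  -0.0876  0.078 ] [ 0.6017 -0.0878  0.078 ]
handle [ 0.5325 -0.0956  0.091 ] [ 0.5339 -0.0961  0.091 ]
```

```bash
python3 -m crank '[[0.24,0.18,4,0,0,-0.024,0],[0,0,3.85,0,0,0,0.3],[0,0,0,0,0,0,0.5],[0,0,0,0,0,0,0.6]]' 25
python3 -m crank '[[0,0,0,0,0,0,1],[0,0,0,0,0,0,1],[0,0,0,0,0,0,1],[0,0,0,0,0,0,1]]' 25; python3 -c "
from h import *
print(tcp(),robot.get_obs()['moment'])"
```

```text
time: 4.82
position: [0.5356, -0.0967, 0.1353]
tool_rot: [0.998, 0.058, 0.002, 0.001]
ft_force: [0.1, -0.6, 0.5]
grip_width: 0.0648
grip_force: 0.0
time: 5.32
position: [0.534, -0.0962, 0.134]
tool_rot: [0.998, 0.057, 0.0, 0.0]
ft_force: [-0.6, 0.3, -0.2]
grip_width: 0.0248
grip_force: 0.0
[[ 0.9934  0.1146  0.0004  0.534 ]
 [ 0.1146 -0.9934 -0.0002 -0.0962]
 [ 0.0004  0.0002 -1.      0.134 ]
 [ 0.      0.      0.      1.    ]] [-0.026   0.1898 -0.0033]
```

```bash
python3 -m crank '[[0,0,0,0,0,0,1],[0,0,0,0,0,0,1],[0.08,1.05,0,0,0,-0.15,1],[0.08,1.05,0,0,0,-0.15,1],[0.08,1.05,0,0,0,-0.15,1]]' 25; python3 -c "
from h import *
print(tcp(),robot.get_obs()['moment'])"
```

```text
time: 5.95
position: [0.5445, -0.1251, 0.1337]
tool_rot: [0.96, 0.281, 0.0, -0.001]
ft_force: [1.4, 4.8, 1.0]
grip_width: 0.015
grip_force: 25.0
[[ 0.8425  0.5387 -0.      0.5445]
 [ 0.5387 -0.8425  0.0019 -0.1251]
 [ 0.001  -0.0016 -1.      0.1337]
 [ 0.      0.      0.      1.    ]] [ 0.754  -0.2835  0.0425]
```

```bash
python3 -m crank '[[0.08,1.05,0,0,0,-0.15,1],[0.08,1.05,0,0,0,-0.15,1],[0.08,1.05,0,0,0,-0.15,1],[0.03,0.5,0,0,0,-0.07,1],[0,0,0,0,0,0,1]]' 35;python3 -c "
from h import *
print(tcp())"
python3 -m crank '[[0,0,-0.5,0,0,0,1],[0,0,-0.45,0,0,0,1],[0,0,0,0,0,0,1]]' 35
```

```text
time: 6.58
position: [0.5705, -0.148, 0.1336]
tool_rot: [0.856, 0.516, 0.0, -0.002]
ft_force: [-0.8, 5.2, 3.3]
grip_width: 0.0151
grip_force: 35.0
[[ 0.4671  0.8842 -0.0022  0.5705]
 [ 0.8842 -0.4671  0.004  -0.148 ]
 [ 0.0025 -0.0038 -1.      0.1336]
 [ 0.      0.      0.      1.    ]]
time: 6.95
position: [0.5703, -0.1478, 0.142]
tool_rot: [0.857, 0.516, 0.0, -0.003]
ft_force: [1.5, 5.5, -6.1]
grip_width: 0.0147
grip_force: 35.0
```

```bash
python3 - <<'E'
from h import *
A=np.array([[.534,-.0962],[.5445,-.1251],[.5705,-.148]])
M=np.c_[2*A,np.ones(3)];c=np.linalg.solve(M,(A**2).sum(1));print(c[:2],np.sqrt(c[2]+c[0]**2+c[1]**2))
for q in A: d=c[:2]-q; print(np.arctan2(d[1],d[0]))
E
python3 -m crank '[[0.1,-1.18,0,0,0,0.17,1],[0.1,-1.18,0,0,0,0.17,1],[0.1,-1.18,0,0,0,0.17,1]]' 35
```

```text
[ 0.5996 -0.0887] 0.06606132153516629
0.11361375734701408
0.5833725399156834
1.1140437106641154
time: 7.32
position: [0.5446, -0.1251, 0.1421]
tool_rot: [0.96, 0.281, -0.0, -0.001]
ft_force: [2.4, 2.9, -5.0]
grip_width: 0.0149
grip_force: 35.0
```

```bash
python3 -m crank '[[0.1,-1.18,0,0,0,0.17,1],[0.1,-1.18,0,0,0,0.17,1],[0.1,-1.18,0,0,0,0.17,1],[0.1,-1.18,0,0,0,0.17,1]]' 35
python3 -m crank '[[0.1,-1.18,0,0,0,0.17,1],[0.1,-1.18,0,0,0,0.17,1],[0.1,-1.18,0,0,0,0.17,1],[0.03,-0.6,0,0,0,0.085,1],[0,0,0,0,0,0,1]]' 35
python3 - <<'E'
from h import *
cv2.imwrite("pics/w3.png",cv2.cvtColor(cams.camera("scene"),cv2.COLOR_RGB2BGR)[150:300,230:430].repeat(4,0).repeat(4,1)); print(tcp(),robot.get_obs()["ft_force"])
E
```

```text
time: 7.82
position: [0.5338, -0.0808, 0.1423]
tool_rot: [0.998, -0.056, -0.001, -0.0]
ft_force: [1.2, -1.4, -5.8]
grip_width: 0.0151
grip_force: 35.0
time: 8.45
position: [0.55, -0.0439, 0.1424]
tool_rot: [0.94, -0.342, -0.001, 0.001]
ft_force: [-0.5, -3.9, -5.4]
grip_width: 0.0153
grip_force: 35.0
[[ 0.7657 -0.6432 -0.0015  0.5499]
 [-0.6432 -0.7657 -0.0004 -0.044 ]
 [-0.0008  0.0013 -1.      0.1424]
 [ 0.      0.      0.      1.    ]] [-0.8993 -3.7394 -6.1489]
```

View pics/w3.png

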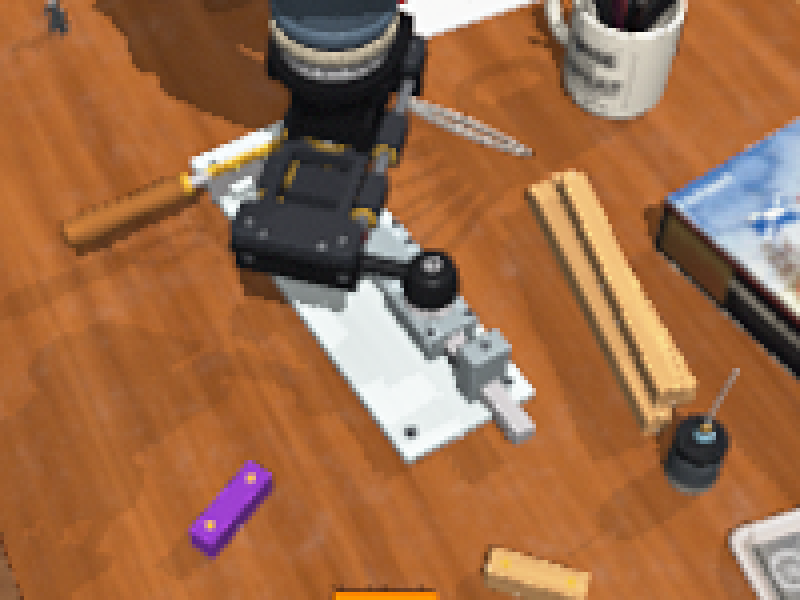

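```bash
python3 -m crank '[[0,0,0.5,0,0,0,1],[0,0,0.5,0,0,0,1],[0.01,0.3,0,0,0,-0.045,1],[0.01,0.3,0,0,0,-0.045,1],[0,0,0,0,0,0,1]]' 35; python3 -c "
from h import *
print(tcp()[:3,3])"
```

```text
time: 9.12
position: [0.5465, -0.0482, 0.1337]
tool_rot: [0.954, -0.301, -0.0, -0.0]
ft_force: [-1.2, -2.3, 2.4]
grip_width: 0.0153
grip_force: 35.0
[ 0.5465 -0.0482  0.1337]
```

```bash
python3 -m crank '[[0.08,1.05,0,0,0,-0.15,1],[0.08,1.05,0,0,0,-0.15,1],[0.08,1.05,0,0,0,-0.15,1]]' 35
python3 -m crank '[[0.08,1.05,0,0,0,-0.15,1],[0.08,1.05,0,0,0,-0.15,1],[0.08,1.05,0,0,0,-0.15,1],[0.08,1.05,0,0,0,-0.15,1]]' 35
python3 -m crank '[[0.08,1.05,0,0,0,-0.15,1],[0.08,1.05,0,0,0,-0.15,1],[0.08,1.05,0,0,0,-0.15,1],[0.08,1.05,0,0,0,-0.15,1],[0,0,0,0,0,0,1]]' 35;python3 -c "
from h import *
print(tcp(),robot.get_obs()['moment'])"
```

```text
time: 9.5
position: [0.5344, -0.0768, 0.1337]
tool_rot: [0.997, -0.078, -0.001, -0.001]
ft_force: [-1.2, 0.4, 4.0]
grip_width: 0.0152
grip_force: 35.0
time: 10.0
position: [0.5402, -0.1175, 0.1336]
tool_rot: [0.975, 0.22, -0.0, -0.001]
ft_force: [-0.8, 4.2, 3.0]
grip_width: 0.0149
grip_force: 35.0
time: 10.62
position: [0.5685, -0.147, 0.1335]
tool_rot: [0.868, 0.497, 0.0, -0.002]
ft_force: [-1.9, 5.4, 4.8]
grip_width: 0.0149
grip_force: 35.0
[[ 0.5054  0.8629 -0.0019  0.5685]
 [ 0.8629 -0.5054  0.0038 -0.147 ]
 [ 0.0023 -0.0036 -1.      0.1335]
 [ 0.      0.      0.      1.    ]] [0.7742 0.3936 0.1258]
```

```bash
python3 -m crank '[[0,0,0,0,0,0,0.4],[0,0,0,0,0,0,0.4],[0,0,0,0,0,0,0.2],[0,0,-4,0,0,0,0],[0,0,-5,0,0,0,0]]' 30
python3 - <<'E'
from h import *
i=cams.camera_info("wrist");i["pose"]=np.load("w1.npy")
b=px2w(i,[[90+u/1.7,95+v/1.7] for u,v in [(723,114),(740,135),(663,199),(646,178),(727,121),(668,179)]],[.02]*6);print(b,b[:4].mean(0))
d=b[4]-b[5];print("dots",np.degrees(np.arctan2(d[1],d[0])));e=(b[0]+b[1]-b[2]-b[3])/2;print("edge",np.degrees(np.arctan2(e[1],e[0])),np.linalg.norm(e))
goto((.5745,-.281,.19),np.radians(140)); print(tcp())
E
```

```text
time: 11.25
position: [0.5684, -0.1492, 0.223]
tool_rot: [0.868, 0.497, -0.001, -0.001]
ft_force: [0.1, -0.9, 0.4]
grip_width: 0.0572
grip_force: 0.0
[[ 0.5972 -0.2962  0.02  ]
 [ 0.5855 -0.31    0.02  ]
 [ 0.5415 -0.2697  0.02  ]
 [ 0.5539 -0.2562  0.02  ]
 [ 0.5932 -0.2997  0.02  ]
 [ 0.5544 -0.2702  0.02  ]] [ 0.5695 -0.2831  0.02  ]
dots -37.208423266380414
edge -42.57453842062204 0.05931103377195058
shift cm [-11.0474   7.2137   3.2798] rot [-0.0025 -0.0017 -1.4041]
[[ 0.5068  0.8621 -0.0026  0.5684]
 [ 0.8621 -0.5068  0.0012 -0.1492]
 [-0.0003 -0.0028 -1.      0.223 ]
 [ 0.      0.      0.      1.    ]]
```

```bash
python3 -m crank '[[-3.8,2.4,1,0,0,0,0],[-3.8,2.4,1,0,0,0,0],[-3.7,2.2,0,0,0,0,0],[0,0,0,0,0,-0.18,0],[0,0,0,0,0,-0.18,0]]' 30;python3 -m crank '[[0,0,0,0,0,-0.18,0],[0,0,0,0,0,-0.18,0],[0,0,0,0,0,-0.18,0],[0,0,0,0,0,-0.18,0],[0,0,0,0,0,-0.18,0]]'
python3 -m crank '[[0,0,0,0,0,-0.14,0],[0,0,0,0,0,0,0]]'
python3 - <<'E'
from h import *
I=cams.camera_info("wrist");np.save("w4.npy",I["pose"])
a=cv2.cvtColor(cams.camera("wrist"),cv2.COLOR_RGB2BGR);cv2.imwrite("pics/w4.png",a)
print(tcp())
E
```

```text
time: 11.88
position: [0.5718, -0.2834, 0.203]
tool_rot: [0.764, 0.646, 0.0, 0.0]
ft_force: [-0.7, 0.6, 0.1]
grip_width: 0.0868
grip_force: 0.0
time: 12.5
position: [0.5721, -0.2824, 0.2031]
tool_rot: [0.406, 0.914, -0.0, 0.0]
ft_force: [0.1, -0.5, 0.2]
grip_width: 0.0868
grip_force: 0.0
time: 12.75
position: [0.572, -0.2823, 0.2031]
tool_rot: [0.345, 0.939, -0.0, 0.0]
ft_force: [0.4, -0.1, 0.2]
grip_width: 0.0872
grip_force: 0.0
[[-0.7619  0.6477  0.0001  0.572 ]
 [ 0.6477  0.7619 -0.0001 -0.2823]
 [-0.0002  0.     -1.      0.2032]
 [ 0.      0.      0.      1.    ]]
```

View pics/w4.png

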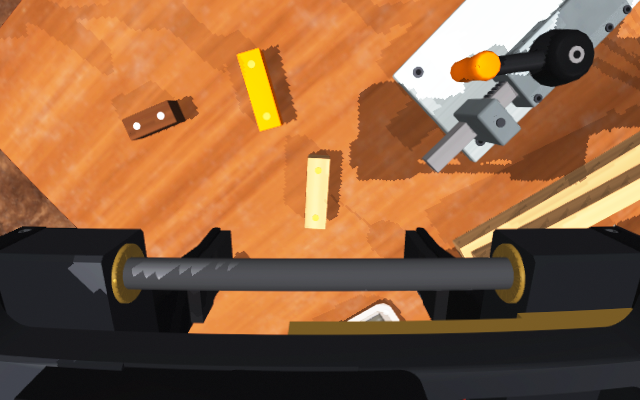

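Run:
```python
from h import *
i=cams.camera_info("wrist");i["pose"]=np.load("w4.npy")
b=px2w(i,[[309,158],[329,158],[326,229],[305,228],[318,170],[315.5,217]],[.02]*6);m=b[:4].mean(0)
e=(b[0]+b[1]-b[2]-b[3])/2;d=b[4]-b[5];y=[np.degrees(np.arctan2(v[1],v[0]))%180 for v in (e,d)]
print(m,b[4:].mean(0),np.linalg.norm(e),y)
goto((m[0],m[1],.079),np.radians(np.mean(y)))
```

```text
[ 0.5725 -0.2826  0.02  ] [ 0.5721 -0.2827  0.02  ] 0.05956076068194921 [np.float64(136.87472861046942), np.float64(136.65477260125746)]
shift cm [-0.0563  0.0106 12.4156] rot [0.     0.0002 0.0501]
```

```bash
python3 -m crank '[[-0.05,0,6,0,0,0.05,0],[0,0,6,0,0,0,0.3],[0,0,0.3,0,0,0,0.6],[0,0,0,0,0,0,1],[0,0,0,0,0,0,1]]' 30
python3 -m crank '[[0,0,0,0,0,0,1],[0,0,0,0,0,0,1],[0,0,0,0,0,0,1],[0,0,0,0,0,0,1]]'
python3 -m crank '[[0,0,-5,0,0,0,1],[0,0,-3.5,0,0,0,1],[0,0,0,0,0,0,1]]'
python3 -c "
from h import *
print(tcp())"
```

```text
time: 13.42
position: [0.5742, -0.2836, 0.0837]
tool_rot: [0.367, 0.93, -0.001, 0.003]
ft_force: [0.5, -0.1, -0.3]
grip_width: 0.0547
grip_force: 0.0
time: 13.92
position: [0.5725, -0.2824, 0.0805]
tool_rot: [0.367, 0.93, -0.0, 0.0]
ft_force: [-1.0, 0.7, 1.9]
grip_width: 0.0175
grip_force: 30.0
time: 14.3
position: [0.574, -0.2834, 0.1683]
tool_rot: [0.367, 0.93, -0.001, 0.003]
ft_force: [0.1, 1.1, -0.3]
grip_width: 0.0175
grip_force: 30.0
[[-0.7305  0.6829  0.0054  0.574 ]
 [ 0.6828  0.7305 -0.004  -0.2834]
 [-0.0066  0.0008 -1.      0.1683]
 [ 0.      0.      0.      1.    ]]
```

```bash
python3 -m crank '[[0,0,-3.2,0,0,0,1],[3.6,4.1,0,0,0,0,1],[3.6,4.1,0,0,0,0,1],[3.6,4.1,0,0,0,0,1],[3.6,4.1,0,0,0,0,1]]'
python3 -m crank '[[3.6,4.1,0,0,0,0,1],[3.6,4.1,0,0,0,0.178,1],[0,0,0,0,0,0.178,1],[0,0,0,0,0,0.178,1],[0,0,0,0,0,0.178,1]]'
python3 -m crank '[[0,0,0,0,0,0,1],[0,0,0,0,0,0,1]]'
python3 - <<'E'
from h import *
I=cams.camera_info("wrist");np.save("w5.npy",I["pose"])
a=cv2.cvtColor(cams.camera("wrist"),cv2.COLOR_RGB2BGR);cv2.imwrite("pics/w5.png",a)
print(tcp())
E
```

```text
time: 14.92
position: [0.5783, -0.0624, 0.1957]
tool_rot: [0.367, 0.93, -0.0, -0.001]
ft_force: [-0.0, -0.1, 0.5]
grip_width: 0.0175
grip_force: 30.0
time: 15.55
position: [0.5817, 0.0454, 0.1956]
tool_rot: [0.67, 0.742, -0.001, -0.001]
ft_force: [-0.1, -0.1, 0.4]
grip_width: 0.0174
grip_force: 30.0
time: 15.8
position: [0.5822, 0.0448, 0.1964]
tool_rot: [0.667, 0.745, -0.001, -0.001]
ft_force: [0.4, 0.1, 0.4]
grip_width: 0.0175
grip_force: 30.0
[[-0.1086  0.9941 -0.0013  0.5823]
 [ 0.9941  0.1086  0.0001  0.0448]
 [ 0.0003 -0.0013 -1.      0.1966]
 [ 0.      0.      0.      1.    ]]
```

View pics/w5.png

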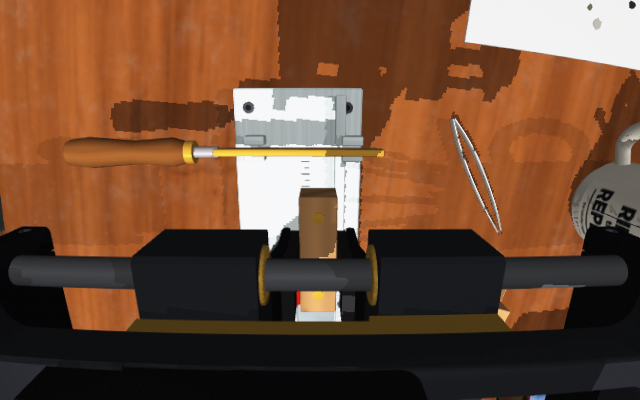

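Run:
```python
from h import *
a=cv2.imread("pics/w5.png");cv2.imwrite("pics/w5b.png",cv2.resize(a[80:240,225:395],None,fx=3.6,fy=3.6,interpolation=cv2.INTER_CUBIC))
i=cams.camera_info("wrist");i["pose"]=np.load("w5.npy")
print("saw",px2w(i,[[220,152.5],[380,153]],.049));print("bedend",px2w(i,[[233.5,90],[362,90]],.014))
T=tcp();print("beam end by robot",T[:3,3]+T[:3,0]*.03,"by cam",px2w(i,[[300,188],[337,188]],T[2,3]-.0605))
```

```text
saw [[0.5103 0.0762 0.049 ]
 [0.6205 0.0878 0.049 ]]
bedend [[0.5091 0.1195 0.014 ]
 [0.6064 0.1299 0.014 ]]
beam end by robot [0.579  0.0746 0.1966] by cam [[0.5703 0.0782 0.1361]
 [0.5869 0.08   0.1361]]
```

View pics/w5b.png

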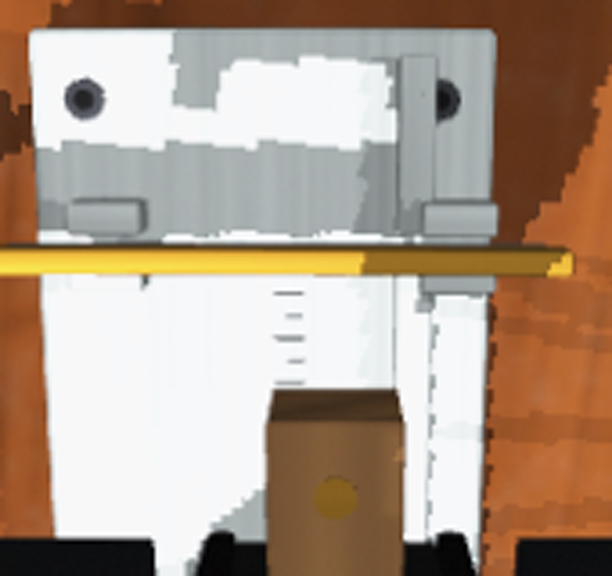

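Run:
```python
from h import *
i=cams.camera_info("wrist");i["pose"]=np.load("w5.npy")
n=np.array([-.1048,.9945,0]);m=np.array([.9945,.1048,0])
f=px2w(i,[[335,169],[335,185]],.02);print("fence",f,f@m);T=tcp()[:3,3];print("tcp m,n",T@m,T@n)
e=np.r_[px2w(i,[[300,188],[335.5,188]],T[2]-.0805),px2w(i,[[299,196.7],[337,196.7]],T[2]-.0605)];print(e,e@n,e@m)
```

```text
fence [[0.5929 0.0681 0.02  ]
 [0.5945 0.0554 0.02  ]] [0.5968 0.597 ]
tcp m,n 0.5837898652821846 -0.016491726260580108
[[0.5698 0.0733 0.1161]
 [0.5877 0.0753 0.1161]
 [0.5703 0.0741 0.1361]
 [0.5874 0.076  0.1361]] [0.0132 0.0133 0.0139 0.014 ] [0.5743 0.5924 0.5749 0.5921]
```

```bash
python3 -m crank '[[0,0,5,0,0,0,1],[0,0,4,0,0,0,1],[0,0,1,0,0,0,1],[0,0,0,0,0,0,1],[0,0,0,0,0,0,1]]'
python3 -m crank '[[0,0.35,0,0,0,0,1],[0,0.1,0,0,0,0,1],[0,0.1,0,0,0,0,1],[0,0,0,0,0,0,1]]'
```

```text
time: 16.48
position: [0.5837, 0.0447, 0.0986]
tool_rot: [0.668, 0.744, 0.001, 0.001]
ft_force: [-0.1, -0.2, 0.1]
grip_width: 0.0175
grip_force: 30.0
time: 16.98
position: [0.5863, 0.0454, 0.0972]
tool_rot: [0.668, 0.744, -0.001, -0.002]
ft_force: [-5.2, -0.9, 3.4]
grip_width: 0.018
grip_force: 30.0
```

```bash
python3 -m crank '[[0.3,-0.05,0,0,0,0,1],[0.25,0,0,0,0,0,1],[0.1,0,0,0,0,0,1],[0,0,0,0,0,0,1]]'
python3 -m crank '[[0.15,0,0,0,0,0,1],[0.1,0,0,0,0,0,1],[0,0,0,0,0,0,1]]'
```

```text
time: 17.48
position: [0.5856, 0.0516, 0.0968]
tool_rot: [0.668, 0.744, -0.001, -0.001]
ft_force: [-4.1, -2.5, -0.1]
grip_width: 0.0175
grip_force: 30.0
time: 17.85
position: [0.5855, 0.0525, 0.0968]
tool_rot: [0.668, 0.744, -0.002, -0.0]
ft_force: [-5.5, -7.7, -0.3]
grip_width: 0.0177
grip_force: 30.0
```

```bash
python3 -m crank '[[-0.05,-0.05,0.15,0,0,0,1],[0,0,0.1,0,0,0,1],[0,0,0,0,0,0,1]]'
python3 -m crank '[[0,0,0,0,0,0,0.85],[0,0,0,0,0,0,0.6],[0,0,0,0,0,0,0.4],[0,0,-3,0,0,0,0.4],[0,0,-5,0,0,0,0.3]]'
python3 -c "
from h import *
J=[.5793,-.0197,.105]
goto(jig2w(J,[-9,5,180])[0],J[2]+.3+np.pi/2);print(tcp())"
```

```text
time: 18.23
position: [0.5854, 0.0524, 0.0954]
tool_rot: [0.668, 0.744, -0.001, -0.0]
ft_force: [-5.8, -5.4, 5.8]
grip_width: 0.0177
grip_force: 30.0
time: 18.85
position: [0.5861, 0.0542, 0.174]
tool_rot: [0.668, 0.744, -0.0, -0.001]
ft_force: [1.5, 0.2, 0.0]
grip_width: 0.0499
grip_force: 0.0
shift cm [-6.7722 -2.3612 -0.5997] rot [-0.0019 -0.0014 -0.2981]
[[-0.1067  0.9943 -0.0022  0.5861]
 [ 0.9943  0.1067  0.0008  0.0542]
 [ 0.0011 -0.0021 -1.      0.174 ]
 [ 0.      0.      0.      1.    ]]
```

```bash
python3 -m crank '[[-3.4,-1.2,0,0,0,0,0],[-3.37,-1.16,0,0,0,0.17,0],[0,0,0,0,0,0.17,0],[0,0,0,0,0,0.17,0],[0,0,0,0,0,0.17,0]]' 20
python3 -m crank '[[0,0,0,0,0,0,0],[0,0,0,0,0,0,0]]'
python3 - <<'E'
from h import *
I=cams.camera_info("wrist");np.save("w6.npy",I["pose"])
a=cv2.cvtColor(cams.camera("wrist"),cv2.COLOR_RGB2BGR);cv2.imwrite("pics/w6.png",a)
J=[.5793,-.0197,.105]
goto(jig2w(J,[-9,5,115.5])[0],1.0);print(tcp()); print(w2px(I,jig2w(J,[-9,5,60])))
E
```

```text
time: 19.48
position: [0.571, -0.016, 0.1749]
tool_rot: [0.88, 0.476, 0.001, 0.001]
ft_force: [0.2, 0.5, 0.1]
grip_width: 0.0863
grip_force: 0.0
time: 19.73
position: [0.5704, -0.0159, 0.1748]
tool_rot: [0.877, 0.48, 0.0, 0.0]
ft_force: [0.6, -0.2, 0.2]
grip_width: 0.0869
grip_force: 0.0
shift cm [-0.0059 -0.0544  5.9298] rot [ 0.0006 -0.0004 -0.0001]
[[ 0.5404  0.8414  0.0007  0.5703]
 [ 0.8414 -0.5404 -0.     -0.0159]
 [ 0.0004  0.0006 -1.      0.1748]
 [ 0.      0.      0.      1.    ]]
[[317.6312 221.1955]]
```

View pics/w6.png

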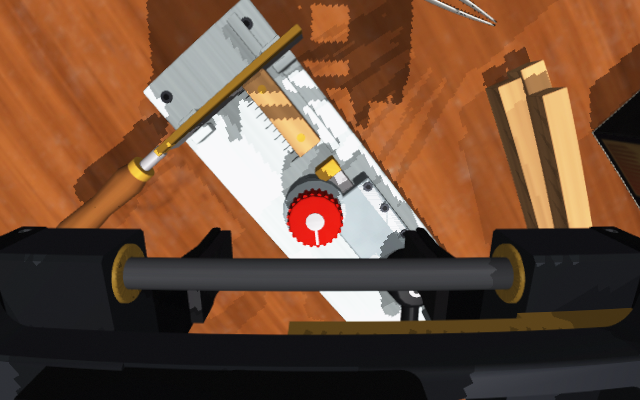

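```bash
python3 -m crank '[[-0.05,-0.1,3,0,0,0,0.2],[0,0,2.9,0,0,0,0.4],[0,0,0,0,0,0,1],[0,0,0,0,0,0,1],[0,0,0,0,0,0,1]]' 20
python3 -m crank '[[0,0,0,0,0,0,1],[0,0,0,0,0,0,1],[0,0,0,0,0,0,1]]' 20;python3 -c "
from h import *
print(tcp(),robot.get_obs()['moment'])"
```

```text
time: 20.4
position: [0.5697, -0.0161, 0.117]
tool_rot: [0.878, 0.479, 0.001, 0.001]
ft_force: [0.0, 0.5, 0.6]
grip_width: 0.0449
grip_force: 0.0
time: 20.78
position: [0.5685, -0.0155, 0.1166]
tool_rot: [0.878, 0.478, -0.0, -0.0]
ft_force: [-2.0, 1.2, 6.2]
grip_width: 0.033
grip_force: 20.0
[[ 0.5423  0.8402 -0.0004  0.5685]
 [ 0.8402 -0.5423  0.0006 -0.0155]
 [ 0.0003 -0.0006 -1.      0.1166]
 [ 0.      0.      0.      1.    ]] [ 0.3562  0.4599 -0.0453]
```

Gripped on the knob. Turn anticlockwise (tool −z), watching the moment.

```bash
python3 -m crank '[[0,0,0,0,0,-0.1,1],[0,0,0,0,0,-0.1,1],[0,0,0,0,0,-0.1,1]]' 20;python3 -c "
from h import *
o=robot.get_obs();print(o['moment'],o['ft_force'],o['joint_torque'][5])"
python3 -m crank '[[0,0,0,0,0,-0.1,1],[0,0,0,0,0,-0.05,1],[0,0,0,0,0,0,1]]' 20;python3 -c "
from h import *
o=robot.get_obs();print(o['moment'],o['ft_force'],o['joint_torque'][5])"
```

```text
time: 21.15
position: [0.5684, -0.0155, 0.1166]
tool_rot: [0.796, 0.606, -0.0, -0.0]
ft_force: [-2.8, 2.5, 6.9]
grip_width: 0.0332
grip_force: 20.0
[ 0.3142  0.462  -0.0438] [-2.8443  2.4907  6.9327] 0.4882021062076092
time: 21.52
position: [0.5683, -0.0154, 0.1166]
tool_rot: [0.749, 0.662, -0.0, -0.0]
ft_force: [-2.7, 2.6, 6.5]
grip_width: 0.0334
grip_force: 20.0
[0.2718 0.4774 0.0609] [-2.6704  2.5621  6.491 ] -0.024382491828873754
```

```bash
cat > m.py <<'E'
from h import *
o=robot.get_obs();T=tcp();print("YAW",np.arctan2(T[1,0],T[0,0]),"M",o['moment'],"t6",o['joint_torque'][5])
E
for k in 1 2 3; do python3 -m crank '[[0,0,0,0,0,-0.05,1],[0,0,0,0,0,-0.05,1],[0,0,0,0,0,0,1]]' 20 | grep ft; python3 m.py; done
```

```text
ft_force: [-2.1, 2.2, 5.3]
YAW 1.5482578674232361 M [0.3115 0.5421 0.0476] t6 -0.02344763546716422
ft_force: [-2.3, 2.7, 7.1]
YAW 1.6483140725058696 M [0.2582 0.5054 0.0095] t6 -0.023400181671604514
ft_force: [-1.4, 1.1, 6.5]
YAW 1.7484079274009143 M [0.2769 0.5414 0.0364] t6 -0.023321458138525486
```

```bash
cat > prof.py <<'E'
from h import *
I=cams.camera_info("wrist");a=cams.camera("wrist")
J=[.5793,-.0197,.105]
for y in range(8,72,2):
    p=w2px(I,jig2w(J,[[x,y,35] for x in (11,15,19)]))
    print(y,p[1].round().astype(int),[a[int(v),int(u)].tolist() if 0<=v<399.5 and 0<=u<639 else None for u,v in p])
E
python3 prof.py
```

```text
8 [366 240] [[23, 23, 23], [15, 15, 15], [14, 13, 15]]
10 [366 237] [[23, 23, 23], [15, 13, 16], [74, 72, 75]]
12 [367 233] [[23, 23, 23], [13, 14, 15], [190, 192, 193]]
14 [367 230] [[185, 182, 185], [15, 14, 15], [195, 194, 197]]
16 [367 226] [[194, 189, 192], [195, 190, 192], [189, 185, 188]]
18 [368 222] [[194, 190, 193], [193, 189, 192], [189, 187, 189]]
20 [368 219] [[193, 189, 192], [195, 189, 192], [185, 183, 186]]
22 [369 215] [[194, 190, 193], [194, 189, 192], [192, 192, 194]]
24 [369 212] [[193, 189, 192], [195, 190, 192], [209, 204, 207]]
26 [370 208] [[194, 190, 193], [193, 189, 192], [193, 195, 196]]
28 [370 204] [[193, 189, 192], [193, 189, 192], [158, 156, 157]]
30 [370 201] [[217, 166, 60], [226, 174, 62], [227, 174, 63]]
32 [371 197] [[223, 171, 59], [224, 171, 60], [228, 176, 65]]
34 [371 193] [[226, 172, 61], [228, 177, 65], [229, 178, 65]]
36 [372 189] [[255, 248, 108], [255, 250, 111], [228, 176, 63]]
38 [372 186] [[255, 248, 105], [255, 244, 101], [227, 175, 62]]
40 [373 182] [[126, 92, 35], [125, 91, 35], [133, 96, 37]]
42 [373 178] [[255, 252, 206], [255, 248
[... 230 characters left out ...]
2] [[228, 176, 83], [229, 179, 65], [221, 167, 108]]
52 [375 159] [[216, 163, 70], [233, 183, 67], [220, 167, 108]]
54 [376 155] [[232, 181, 119], [229, 176, 117], [220, 167, 108]]
56 [376 151] [[233, 182, 120], [227, 174, 113], [220, 167, 108]]
58 [377 147] [[233, 182, 120], [228, 176, 115], [220, 167, 108]]
60 [377 143] [[233, 182, 120], [229, 176, 115], [219, 165, 106]]
62 [377 139] [[231, 181, 118], [227, 174, 110], [220, 165, 108]]
64 [378 135] [[231, 181, 118], [228, 175, 114], [219, 165, 106]]
66 [378 130] [[232, 181, 119], [227, 174, 113], [219, 166, 108]]
68 [379 126] [[231, 180, 118], [228, 174, 113], [219, 165, 106]]
70 [379 122] [[231, 181, 118], [226, 173, 111], [219, 165, 108]]
```

```bash
for k in 1 2 3; do python3 -m crank '[[0,0,0,0,0,-0.04,1],[0,0,0,0,0,0,1]]' 20 | grep ft; python3 m.py; done
```

```text
ft_force: [-1.7, 1.6, 6.7]
YAW 1.7882784730027355 M [0.2695 0.5194 0.0199] t6 -0.016883936477825046
ft_force: [-2.2, 2.2, 5.4]
YAW 1.8282728632351781 M [0.2696 0.5281 0.0098] t6 -0.016935837920755148
ft_force: [-1.9, 0.7, 6.9]
YAW 1.868246071443615 M [0.239  0.4832 0.0158] t6 -0.035626322496682405
```

```bash
sed -i 's/for y in range(8,72,2)/for y in np.arange(28,55,1.)/' prof.py; python3 prof.py | awk '{print $1,$(NF-8),$(NF-7),$(NF-6),$(NF-5),$(NF-4),$(NF-3)}'; for k in 1 2; do python3 -m crank '[[0,0,0,0,0,-0.04,1],[0,0,0,0,0,0,1]]' 20 | grep ft; python3 m.py; done; echo; python3 prof.py | awk '{print $1,$(NF-5),$(NF-4),$(NF-3)}'
```

```text
28.0 [[194, 189, 192], [194, 189, 192],
29.0 [[191, 187, 190], [163, 159, 161],
30.0 [[164, 160, 162], [164, 159, 162],
31.0 [[158, 132, 89], [168, 159, 156],
32.0 [[224, 171, 61], [224, 171, 62],
33.0 [[227, 174, 62], [222, 168, 59],
34.0 [[241, 197, 71], [223, 171, 59],
35.0 [[255, 249, 106], [227, 175, 64],
36.0 [[255, 248, 107], [228, 177, 65],
37.0 [[255, 248, 108], [230, 179, 65],
38.0 [[255, 248, 106], [230, 179, 65],
39.0 [[255, 244, 98], [229, 179, 64],
40.0 [[223, 171, 60], [226, 173, 62],
41.0 [[147, 108, 44], [124, 92, 49],
42.0 [[233, 183, 119], [229, 177, 115],
43.0 [[233, 182, 120], [230, 178, 117],
44.0 [[232, 182, 117], [229, 177, 115],
45.0 [[233, 185, 119], [230, 178, 117],
46.0 [[232, 182, 118], [228, 177, 115],
47.0 [[231, 181, 117], [229, 177, 117],
48.0 [[233, 183, 118], [228, 176, 114],
49.0 [[232, 181, 118], [228, 177, 62],
50.0 [[228, 177, 68], [229, 178, 66],
51.0 [[231, 181, 70], [231, 181, 66],
52.0 [[230, 180, 70], [233, 182, 67],
53.0 [[232, 181, 118], [232, 181, 72],
54.0 [[233, 182, 119], [228, 176, 114],
ft_force: [-3.6, 3.4, 6.3]
YAW 1.9060234339585376 M [ 0.1924  0.4734 -0.3284] t6 -0.4509247373789549
ft_force: [-2.6, 1.6, 6.2]
YAW 1.945658187441241 M [ 0.119   0.4821 -0.4396] t6 -0.5205118283629417

28.0 [169, 164, 167],
29.0 [164, 159, 162],
30.0 [164, 160, 162],
31.0 [164, 158, 157],
32.0 [224, 170, 61],
33.0 [223, 169, 60],
34.0 [224, 169, 60],
35.0 [225, 173, 61],
36.0 [228, 176, 64],
37.0 [232, 181, 66],
38.0 [230, 178, 66],
39.0 [229, 178, 64],
40.0 [229, 180, 65],
41.0 [195, 147, 54],
42.0 [230, 178, 115],
43.0 [229, 178, 115],
44.0 [231, 178, 117],
45.0 [229, 178, 115],
46.0 [230, 178, 117],
47.0 [228, 176, 115],
48.0 [228, 177, 116],
49.0 [229, 178, 62],
50.0 [229, 178, 66],
51.0 [231, 182, 66],
52.0 [233, 182, 67],
53.0 [232, 182, 74],
54.0 [228, 177, 116],
```

```bash
python3 -m crank '[[0,0,0,0,0,0.02,1],[0,0,0,0,0,0,0.3],[0,0,0,0,0,0,0.1],[0,0,-5,0,0,0,0],[0,0,-4,0,0,0,0]]' 20
python3 -m crank '[[0,0,0,0,0,0.18,0],[0,0,0,0,0,0.18,0],[0,0,0,0,0,0.18,0],[0,0,0,0,0,0.18,0],[0,0,0,0,0,0.16,0]]'
python3 prof.py | awk '{print $1,$(NF-5),$(NF-4),$(NF-3)}' | sed -n '12,16p'
python3 -c "
from h import *
goto([.5685,-.147,.1335],1.04)"
```

```text
time: 24.68
position: [0.5692, -0.0161, 0.2066]
tool_rot: [0.57, 0.822, -0.0, 0.0]
ft_force: [0.9, -0.6, 0.3]
grip_width: 0.0654
grip_force: 0.0
time: 25.3
position: [0.569, -0.0161, 0.2056]
tool_rot: [0.867, 0.498, 0.0, 0.0]
ft_force: [0.1, -0.8, 0.0]
grip_width: 0.0872
grip_force: 0.0
39.0 [238, 191, 65],
40.0 [206, 154, 60],
41.0 [238, 189, 120],
42.0 [248, 212, 139],
43.0 [248, 212, 138],
shift cm [-11.3193   6.5781   7.2187] rot [ 0.0006 -0.0001 -0.0006]
```

```bash
python3 -m crank '[[-3.8,2.2,0,0,0,0,0],[-3.8,2.2,0,0,0,0,0],[-3.72,2.18,0,0,0,0,0],[0,0,0,0,0,0,0],[0,0,4,0,0,0,0]]'
python3 - <<'E'
from h import *
goto([.5685,-.147,.1335],1.04)
E
python3 -m crank '[[0,0,3.2,0,0,0,0.3],[0,0,0,0,0,0,0.6],[0,0,0,0,0,0,1],[0,0,0,0,0,0,1],[0,0,0,0,0,0,1]]' 35
python3 -m crank '[[0,0,0,0,0,0,1],[0,0,0,0,0,0,1]]' 35
python3 m.py
```

```text
time: 25.98
position: [0.5715, -0.148, 0.168]
tool_rot: [0.866, 0.501, 0.002, 0.003]
ft_force: [0.8, -0.3, 0.4]
grip_width: 0.0873
grip_force: 0.0
shift cm [-0.0661 -0.3416  3.444 ] rot [ 0.008  -0.001   0.0085]
time: 26.6
position: [0.5698, -0.1469, 0.1349]
tool_rot: [0.866, 0.5, 0.001, 0.001]
ft_force: [0.1, 0.2, 0.5]
grip_width: 0.0449
grip_force: 0.0
time: 26.85
position: [0.5694, -0.1469, 0.134]
tool_rot: [0.866, 0.5, 0.0, 0.0]
ft_force: [0.0, 0.4, -1.0]
grip_width: 0.0249
grip_force: 0.0
YAW 1.0477813854366422 M [-0.0743  0.0823 -0.0301] t6 -0.00015821356555534294
```

```bash
python3 -m crank '[[0,0,0,0,0,0,1],[0,0,0,0,0,0,1],[0.08,-1.05,0,0,0,0.15,1],[0.08,-1.05,0,0,0,0.15,1],[0.08,-1.05,0,0,0,0.15,1]]' 35
python3 -m crank '[[0.08,-1.05,0,0,0,0.15,1],[0.08,-1.05,0,0,0,0.15,1],[0.08,-1.05,0,0,0,0.15,1],[0.08,-1.05,0,0,0,0.15,1]]' 35
python3 -m crank '[[0.08,-1.05,0,0,0,0.15,1],[0.08,-1.05,0,0,0,0.15,1],[0.08,-1.05,0,0,0,0.15,1],[0.08,-1.05,0,0,0,0.15,1],[0,0,0,0,0,0,1]]' 35; python3 m.py
```

```text
time: 27.48
position: [0.5462, -0.1268, 0.1339]
tool_rot: [0.956, 0.293, -0.0, 0.001]
ft_force: [-1.7, -5.6, 0.9]
grip_width: 0.0151
grip_force: 35.0
time: 27.98
position: [0.5335, -0.0871, 0.1338]
tool_rot: [1.0, -0.004, -0.001, 0.001]
ft_force: [-3.3, -6.2, 2.1]
grip_width: 0.0151
grip_force: 35.0
time: 28.6
position: [0.5466, -0.0474, 0.1337]
tool_rot: [0.955, -0.297, 0.0, 0.001]
ft_force: [-2.3, -6.0, 1.4]
grip_width: 0.0149
grip_force: 35.0
YAW -0.6025752342756274 M [-1.1541  0.6477 -0.3105] t6 -0.10054489597678185
```

```bash
python3 -m crank '[[0,0,-0.5,0,0,0,1],[0,0,-0.45,0,0,0,1],[0.1,1.18,0,0,0,-0.17,1],[0.1,1.18,0,0,0,-0.17,1],[0.1,1.18,0,0,0,-0.17,1]]' 35
python3 -m crank '[[0.1,1.18,0,0,0,-0.17,1],[0.1,1.18,0,0,0,-0.17,1],[0.1,1.18,0,0,0,-0.17,1]]' 35
python3 -m crank '[[0.1,1.18,0,0,0,-0.17,1],[0.1,1.18,0,0,0,-0.17,1],[0.1,1.18,0,0,0,-0.17,1],[0.01,0.28,0,0,0,-0.04,1],[0,0,0,0,0,0,1]]' 35; python3 m.py
python3 -m crank '[[0,0,0.5,0,0,0,1],[0,0,0.5,0,0,0,1],[0,0,0,0,0,0,1]]' 35
```

```text
time: 29.22
position: [0.5338, -0.0802, 0.1422]
tool_rot: [0.999, -0.044, -0.001, 0.0]
ft_force: [-0.8, -2.0, -5.3]
grip_width: 0.0153
grip_force: 35.0
time: 29.6
position: [0.5391, -0.1146, 0.142]
tool_rot: [0.978, 0.21, -0.002, -0.001]
ft_force: [-2.1, -2.0, -4.9]
grip_width: 0.0147
grip_force: 35.0
time: 30.22
position: [0.5632, -0.1433, 0.1419]
tool_rot: [0.885, 0.465, -0.002, -0.001]
ft_force: [-3.0, -3.5, -6.3]
grip_width: 0.0148
grip_force: 35.0
YAW 0.967775551606374 M [-0.6591  0.5551  0.0694] t6 -0.023626250331290066
time: 30.6
position: [0.5638, -0.1438, 0.1338]
tool_rot: [0.885, 0.466, -0.001, 0.0]
ft_force: [-4.0, -3.7, 1.5]
grip_width: 0.0147
grip_force: 35.0
```

```bash
python3 -m crank '[[0.08,-1.05,0,0,0,0.15,1],[0.08,-1.05,0,0,0,0.15,1],[0.08,-1.05,0,0,0,0.15,1],[0.08,-1.05,0,0,0,0.15,1],[0,0,0,0,0,0,1]]' 40;python3 m.py
for k in 1 2; do python3 -m crank '[[0.04,-0.7,0,0,0,0.1,1],[0,0,0,0,0,0,1]]' 40 | egrep "pos|ft_"; python3 m.py; done
```

```text
time: 31.22
position: [0.5376, -0.1109, 0.1338]
tool_rot: [0.983, 0.183, -0.001, 0.001]
ft_force: [-5.9, -6.7, 1.7]
grip_width: 0.0149
grip_force: 40.0
YAW 0.3676247236822077 M [-1.1808  1.1779 -0.1108] t6 0.11236425954848528
position: [0.5356, -0.1045, 0.1338]
ft_force: [-5.9, -6.5, 1.7]
YAW 0.2675879850017106 M [-1.2118  1.155  -0.1514] t6 0.03376859938725829
position: [0.5341, -0.0976, 0.1338]
ft_force: [-6.2, -6.2, 1.3]
YAW 0.1672937503413289 M [-1.1513  1.1668 -0.1404] t6 -0.003720261884154752
```

Steady 6 N, no stop yet; continue in small steps.

```bash
for k in 1 2 3; do python3 -m crank '[[0.01,-0.42,0,0,0,0.06,1],[0,0,0,0,0,0,1]]' 40 | egrep "pos|ft_"; python3 m.py; done
```

```text
position: [0.5336, -0.0935, 0.1338]
ft_force: [-5.7, -6.6, 2.8]
YAW 0.10736612605562516 M [-1.0962  1.139  -0.1259] t6 -0.06147254258394241
position: [0.5334, -0.0894, 0.1338]
ft_force: [-5.6, -5.5, 1.2]
YAW 0.047163538815394423 M [-1.1516  1.1224 -0.1984] t6 -0.08177862502634525
position: [0.5334, -0.0852, 0.1338]
ft_force: [-4.9, -6.0, 0.6]
YAW -0.012942936671360683 M [-1.115   1.068  -0.2414] t6 -0.10100469226017594
```

```bash
for k in 1 2 3 4; do python3 -m crank '[[0.01,-0.35,0,0,0,0.05,1],[0,0,0,0,0,0,1]]' 40 | egrep "pos|ft_"; python3 m.py; done
```

```text
position: [0.5336, -0.0817, 0.1338]
ft_force: [-5.1, -6.0, 1.8]
YAW -0.06302847516802887 M [-1.0777  1.0956 -0.2693] t6 -0.13151101302355528
position: [0.534, -0.0783, 0.1338]
ft_force: [-5.6, -6.7, 1.0]
YAW -0.11309070678798377 M [-1.1358  1.0459 -0.1972] t6 -0.1472286880016327
position: [0.5346, -0.0748, 0.1338]
ft_force: [-4.2, -6.2, 1.6]
YAW -0.16324323798364343 M [-1.1293  1.0097 -0.1596] t6 -0.16197710763663054
position: [0.5353, -0.0714, 0.1337]
ft_force: [-5.5, -7.2, 1.0]
YAW -0.2132179684539885 M [-1.096   0.9771 -0.2782] t6 -0.176088223233819
```

```bash
for k in 1 2 3 4; do python3 -m crank '[[0.01,-0.35,0,0,0,0.05,1],[0,0,0,0,0,0,1]]' 40 | egrep "pos|ft_"; python3 m.py; done
```

```text
position: [0.5362, -0.0681, 0.1338]
ft_force: [-4.1, -6.8, 1.9]
YAW -0.2633193913003534 M [-1.1849  0.8976 -0.2841] t6 -0.19061013590544462
position: [0.5372, -0.0652, 0.1338]
ft_force: [-4.3, -8.2, 0.5]
YAW -0.3126817777697636 M [-1.5371  1.0365 -0.2185] t6 -0.17226110212504864
position: [0.5389, -0.0609, 0.1337]
ft_force: [-2.6, -3.9, 0.6]
YAW -0.36460414314760486 M [-0.6572  0.756  -0.4272] t6 -0.3583637997508049
position: [0.5403, -0.0577, 0.1337]
ft_force: [-3.8, -4.9, 1.7]
YAW -0.4134261294726971 M [-0.863   0.7415 -0.4294] t6 -0.3367442451417446
```

```bash
for k in 1 2 3; do python3 -m crank '[[0.02,-0.35,0,0,0,0.05,1],[0,0,0,0,0,0,1]]' 40 | egrep "pos|ft_|wid"; python3 m.py; done
```

```text
position: [0.5419, -0.0547, 0.1337]
ft_force: [-4.3, -6.0, 0.9]
grip_width: 0.0146
YAW -0.46308407730550644 M [-1.0535  0.793  -0.4105] t6 -0.3274756483733654
position: [0.5434, -0.0521, 0.1337]
ft_force: [-3.9, -7.7, 1.7]
grip_width: 0.0147
YAW -0.5124259791438176 M [-1.2425  0.8969 -0.3518] t6 -0.2865599747747183
position: [0.5453, -0.0494, 0.1337]
ft_force: [-4.4, -8.0, 1.2]
grip_width: 0.0151
YAW -0.5623270414593492 M [-1.3941  0.8781 -0.3026] t6 -0.28902992606163025
```

```bash
sed -i '$a rel=T[:2,3]-np.array([.602,-.088]);F=o["ft_force"];print("ang",np.arctan2(-rel[1],-rel[0]),"r",np.hypot(*rel),"axis torque",rel[0]*F[1]-rel[1]*F[0],"radial",F[:2]@rel/np.hypot(*rel))' m.py
for k in 1 2; do python3 -m crank '[[0.02,-0.35,0,0,0,0.05,1],[0,0,0,0,0,0,1]]' 40 | egrep "pos|ft_|wid"; python3 m.py; done
```

```text
position: [0.547, -0.0469, 0.1337]
ft_force: [-4.9, -9.7, 1.4]
grip_width: 0.0147
YAW -0.6116711808560695 M [-1.6868  1.0688 -0.3326] t6 -0.2644743584096432
ang -0.6413989052220381 r 0.06862160012025201 axis torque 0.7343209847485811 radial -1.8263972122897008
position: [0.5499, -0.0434, 0.1337]
ft_force: [-2.5, -5.3, 1.1]
grip_width: 0.0148
YAW -0.6640736665418221 M [-0.9732  0.6698 -0.5452] t6 -0.4563348088413477
ang -0.7086699522231132 r 0.06855961966519335 axis torque 0.3872642220514698 radial -1.4891069588534678
```

```bash
python3 -m crank '[[0,0,-0.5,0,0,0,1],[0,0,-0.45,0,0,0,1],[0.09,1.09,0,0,0,-0.157,1],[0.09,1.09,0,0,0,-0.157,1],[0.09,1.09,0,0,0,-0.157,1]]' 40 | egrep "pos|ft_"; python3 m.py
python3 -m crank '[[0.09,1.09,0,0,0,-0.157,1],[0.09,1.09,0,0,0,-0.157,1],[0.09,1.09,0,0,0,-0.157,1],[0,0,0,0,0,0,1],[0,0,0,0,0,0,1]]' 40| egrep "pos|ft_"; python3 m.py
python3 -m crank '[[0,0,0.5,0,0,0,1],[0,0,0.5,0,0,0,1],[0,0,0,0,0,0,1],[0,0,0,0,0,0,1]]' 40| egrep "pos|ft_"; python3 m.py
python3 -m crank '[[0,0,0.15,0,0,0,1],[0,0,0,0,0,0,1]]' 40| egrep "pos|ft_"; python3 m.py
```

```text
position: [0.5352, -0.0718, 0.1423]
ft_force: [-2.7, -1.7, -6.1]
YAW -0.18584085648832804 M [-0.4599  0.522  -0.1311] t6 0.7537514716386795
ang -0.23735184341135232 r 0.0687773418535842 axis torque 0.15580514981900062 radial 2.200982332410631
position: [0.5355, -0.1039, 0.1418]
ft_force: [-5.0, -3.8, -6.2]
YAW 0.2806700434316962 M [-0.6565  0.9797 -0.1215] t6 -0.1089463010430336
ang 0.2347784047906516 r 0.06842192903085716 axis torque 0.17003261211365384 radial 5.764448878953755
position: [0.5352, -0.1038, 0.1335]
ft_force: [-8.0, -3.4, 7.3]
YAW 0.28110680842975255 M [-0.5674  1.5169 -0.1409] t6 -0.12964334338903427
ang 0.23174705437679302 r 0.06859427000578573 axis torque 0.09846955782851963 radial 8.592081710692053
position: [0.5352, -0.1039, 0.1332]
ft_force: [-10.3, -1.9, 15.2]
YAW 0.2815354258294449 M [-0.558   1.8295 -0.1599] t6 -0.09361569536849856
ang 0.23296853429003014 r 0.06868536843315784 axis torque -0.03450600798322978 radial 10.462739850824477
```

```bash
for k in 1 2 3 4; do python3 -m crank '[[-0.02,-0.35,0,0,0,0.05,1],[0,0,0,0,0,0,1]]' 40 | egrep "pos|ft_"; python3 m.py|grep ang; done
```

```text
position: [0.5344, -0.1006, 0.1332]
ft_force: [-9.2, -2.8, 14.3]
ang 0.18478942167806997 r 0.06877695108738366 axis torque 0.07518903409468143 radial 9.514714069323484
position: [0.5338, -0.0976, 0.1332]
ft_force: [-9.1, -2.6, 13.6]
ang 0.1398226442315483 r 0.06885171468626892 axis torque 0.09175027768499565 radial 9.392630308302257
position: [0.5334, -0.0946, 0.1333]
ft_force: [-8.3, -4.4, 12.4]
ang 0.09545418824953693 r 0.06887758278749412 axis torque 0.2484587851088873 radial 8.671985492954713
position: [0.5331, -0.0912, 0.1333]
ft_force: [-7.1, -4.3, 11.6]
ang 0.045793330256537035 r 0.06895161528559828 axis torque 0.27027316706541926 radial 7.311135325552621
```

```bash
for k in 1 2 3 4 5; do python3 -m crank '[[0,-0.35,0,0,0,0.05,1],[0,0,0,0,0,0,1]]' 40 | egrep "pos|ft_"; python3 m.py|grep ang; done
```

```text
position: [0.533, -0.0879, 0.1333]
ft_force: [-7.6, -4.9, 12.5]
ang -0.002100093576808394 r 0.06899694031137296 axis torque 0.3372826733440795 radial 7.554362131049788
position: [0.533, -0.0848, 0.1333]
ft_force: [-8.0, -5.4, 12.2]
ang -0.045656344274080746 r 0.06903556545180549 axis torque 0.39426679963954897 radial 7.71372260619794
position: [0.5334, -0.0799, 0.1333]
ft_force: [-5.1, -0.8, 12.0]
ang -0.11797870571305465 r 0.06909963521996164 axis torque 0.09573291138566137 radial 5.005552786689579
position: [0.5338, -0.0765, 0.1333]
ft_force: [-5.8, -1.9, 10.3]
ang -0.16738550112998107 r 0.06915508140421822 axis torque 0.19730587554883028 radial 5.395599733952684
position: [0.5344, -0.0733, 0.1333]
ft_force: [-5.0, -2.9, 11.7]
ang -0.21437114560956633 r 0.0691483733801437 axis torque 0.2670567162288192 radial 4.284555117967792
```

```bash
python3 m.py; for k in 1 2; do python3 -m crank '[[0,-0.35,0,0,0,0.05,1],[0,0,0,0,0,0,1]]' 40 | egrep "ft_"; python3 m.py; done;  python3 -m crank '[[0,0.35,0,0,0,-0.05,1],[0,0.25,-0.08,0,0,-0.035,1],[0,0,0,0,0,0,1]]' 40 | egrep "pos|ft_"; python3 m.py
```

```text
YAW -0.16931771397954629 M [-0.4628  1.046  -0.1508] t6 -0.04527288721874356
ang -0.21437114560956633 r 0.0691483733801437 axis torque 0.2670567162288192 radial 4.284555117967792
ft_force: [-5.6, -3.7, 10.7]
YAW -0.21895618769054173 M [-0.6562  1.109  -0.1025] t6 -0.01708720636088401
ang -0.259387305997846 r 0.06917215954471467 axis torque 0.34636729159545016 radial 4.477298096078681
ft_force: [-4.8, -4.2, 10.9]
YAW -0.2687541136658239 M [-0.8415  1.1392 -0.0844] t6 -0.015079389559105039
ang -0.30584139109975694 r 0.069197420793673 axis torque 0.3778969383275933 radial 3.3063701855736007
position: [0.5346, -0.0724, 0.1334]
ft_force: [-2.9, -2.2, 7.6]
YAW -0.1854733557093406 M [-0.33    0.8125 -0.1545] t6 -0.20884197670966387
ang -0.22685777802652105 r 0.06915228583820134 axis torque 0.18966736283160307 radial 2.311340459957557
```

```bash
python3 -m crank '[[0,0,0,0,0,0,0.7],[0,0,0,0,0,0,0.6],[0,0,0,0,0,0,0.5],[0,0,-4,0,0,0,0.6],[0,0,0,0,0,0,1]]' 20 | egrep "time|pos|ft_"
python3 -m crank '[[0,0,0,0,0,0,1],[0,0,0,0,0,0,1],[0,0,0,0,0,0,1],[0,0,0,0,0,0,1]]' 20 | egrep "time|pos|ft_|wid"
```

```text
time: 41.48
position: [0.5362, -0.073, 0.1741]
ft_force: [0.1, -0.0, 0.3]
time: 41.98
position: [0.5342, -0.0726, 0.1715]
ft_force: [-1.0, -0.7, 0.4]
grip_width: 0.0017
```

```bash
python3 -m crank '[[0,0,0.8,0,0,0,1],[0,0,0,0,0,0,1]]' 20 | egrep "pos|ft_|wid"; for k in 1 2 3 4; do python3 -m crank '[[0,0,0.15,0,0,0,1],[0,0,0,0,0,0,1]]' | egrep "pos|ft_"; done
```

```text
position: [0.5338, -0.0725, 0.1632]
ft_force: [1.2, -0.3, -0.0]
grip_width: 0.0004
position: [0.5344, -0.0726, 0.1625]
ft_force: [-0.2, -0.4, -0.2]
position: [0.5343, -0.0726, 0.161]
ft_force: [0.3, 0.3, -0.3]
position: [0.5344, -0.0726, 0.1604]
ft_force: [-1.7, 0.3, 5.1]
position: [0.5342, -0.0726, 0.16]
ft_force: [-3.9, 0.1, 14.5]
```

```bash
python3 -m crank '[[0,0,-5,0,0,0,1],[0,0,-5,0,0,0,1],[0,0,0,0,0,0,1],[0,0,0,0,0,0,1]]' | egrep "time|pos|ft_"; sed -i 's/np.arange(28,55,1.)/np.r_[26:56:1,88:104:1]/' prof.py; python3 prof.py | awk '{print $1,$2,$3,$4,$(NF-5),$(NF-4),$(NF-3)}'
```

```text
time: 43.72
position: [0.5339, -0.0724, 0.2578]
ft_force: [0.0, 0.5, -0.6]
26 [220 137] [[109, [105, 102, 104],
27 [219 137] [[109, [105, 101, 103],
28 [217 138] [[125, [102, 99, 100],
29 [216 138] [[97, [77, 66, 51],
30 [215 138] [[82, [66, 47, 17],
31 [214 139] [[140, [123, 89, 29],
32 [213 139] [[152, [153, 111, 37],
33 [212 139] [[151, [152, 110, 37],
34 [211 140] [[153, [155, 112, 36],
35 [210 140] [[153, [159, 115, 39],
36 [209 140] [[178, [193, 142, 47],
37 [208 140] [[237, [241, 195, 65],
38 [207 141] [[236, [239, 193, 66],
39 [206 141] [[234, [240, 195, 66],
40 [205 141] [[231, [235, 186, 76],
41 [204 142] [[245, [229, 175, 105],
42 [203 142] [[244, [241, 195, 126],
43 [202 142] [[245, [240, 194, 124],
44 [201 143] [[231, [227, 172, 108],
45 [200 143] [[163, [179, 130, 81],
46 [199 143] [[163, [167, 121, 76],
47 [198 144] [[157, [154, 110, 69],
48 [197 144] [[153, [152, 110, 58],
49 [196 144] [[157, [151, 108, 49],
50 [195 145] [[158, [153, 111, 48],
51 [194 145] [[162, [160, 116, 42],
52 [193 145] [[161, [157, 113, 54],
53 [192 146] [[162, [152, 110, 64],
54 [191 146] [[162, [151, 108, 68],
55 [190 146] [[162, [153, 110, 69],
88 [157 157] [[134, [144, 103, 61],
89 [157 157] [[154, [151, 110, 40],
90 [156 158] [[157, [154, 112, 46],
91 [155 158] [[160, [151, 108, 56],
92 [154 158] [[159, [149, 107, 61],
93 [153 158] [[157, [146, 105, 66],
94 [152 159] [[156, [146, 104, 66],
95 [151 159] [[156, [146, 105, 65],
96 [150 159] [[156, [144, 104, 65],
97 [149 160] [[149, [130, 93, 58],
98 [148 160] [[129, [118, 85, 54],
99 [147 160] [[105, [80, 62, 49],
100 [146 161] [[59, [46, 45, 45],
101 [145 161] [[47, [46, 45, 45],
102 [144 161] [[55, [55, 42, 22],
103 [143 162] [[57, [55, 42, 22],
```

The profile shows brass running straight into beam at y ≈ 40, and the beam runs up to the blade at about 99–100. The stop, beam and blade are in contact and the lever is down, so I'm handing in.

```bash
python3 -c "
from rig import ticket
print(ticket.hand_in())"
```

```text
the job is handed in; nothing more can be done
None
```

The job is handed in, at about 44 s of the 72 s allowed. The beam lies along the back fence between the saw blade and the brass stop, and a final check of the camera pixels shows no gap at either end. The lever is down and the screw should be fully tight: the lever began skipping teeth under load, and its rest angle is within 0.01 rad of a whole tooth from where it started. That is inferred from forces and angles, as I could not read the screw directly.

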